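# Sort stripped power-supply parts back into their stock trays

## Robot

A 6-joint arm with a two-finger parallel gripper is mounted at the origin on the work surface. World frame = base frame: x ahead of the robot, y to its left, z up, the work surface at z = 0. Lengths are in m, angles in rad, forces in N, time in s.
With the tool pointing down it reaches from about 0.375 to 0.975 m from the base axis. Payload 3.8 kg.
Tool frame: the origin (TCP) lies on the centre line of the jaws, within the pads' length; the fingertips stand 11 mm ahead of it and the grasp point (between the pads) lies 8 mm behind it; z points along the fingers, y is the line along which they close (so a half turn about z gives the same grasp; the last joint's range is limited). The gripper opens to 85 mm and grips with 20 to 120 N. Pads are 22 mm wide; open, the fingers measure 114 mm over their backs; the gripper's body (76 mm by 85 mm) begins 54 mm behind the grasp point. The pads swing forward as they close: fully open they stand 13 mm farther back than shut.
Start: joints at [1.144, 0.264, 1.604, -0, 1.274, -0.037], TCP at [0.256, 0.624, 0.242] pointing down, gripper open.
Joint ranges: [-2.63, 2.63], [-0.94, 2.18], [0.31, 2.57], [-1.31, 4.45], [0, 2.66], [-2.55, 2.55]. Speed limits (rad/s): [2.57, 2.57, 3.14, 3.14, 3.14, 3.14].

## Interface

Orientations are given as a unit quaternion [x, y, z, w].
In Python, from cell import env gives the robot as it stands.
- The arm moves only by the tool arm_command, never from a script. Its arguments are lists of equal length, an entry for each row: "hand": the finger opening in m, from 0 to 0.0854; "xyz": the shift along the world's x, y, z in m, a list of three; "roll": the turn about the world's z in degrees. A call has 1 to 10 rows; each row is the pose to reach, as a shift and turn from the pose commanded when the call began; what a row does not reach only later rows make up. A row lasts 1/12 s, in which the tool goes at most 41.7 mm and 7.16 degrees, less where a joint would pass 70% of its speed; a pose out of reach is approached as far as the arm can. A call with a gripper value outside its range is refused whole. The fingers move at their own pace and stop on an object; "squeeze" is the grip in N (left out, the last holds). Time passes only in rows, so rows that repeat a pose let the fingers close. It gives the time, the measured TCP pose, the force, the opening and the grip force at its end, in the units of the state.
- env.read_state(): the state, without advancing time (a new reading comes with each control period).
- env.snapshot(name): name is "side" or "top"; returns a dict with "pixels" (480x640x3 uint8, red, green, blue), "vfov" (degrees; the focal length in pixels is half the picture's height over the tangent of half this angle, whatever the lens; pixels are square), "cx", "cy" (the principal point, pixels), "k1" (the pictures are not rectified: a ray, as slopes to the right and down, at radius r is drawn at 1 + k1 r^2 times it, then the intrinsics apply), "extrinsics" (4x4, takes a point from camera to world coordinates). Camera axes: x right, y down, z forward; pixel columns grow to the right and rows downward; lengths in m; the calibration is good to about 2 mm. A picture is of the moment at which its call begins. There is no depth.
- env.close_job(): hands the job in; it is judged then, once.
Trained networks look in the newest picture that a camera, given by its name, has taken for a name from the list of things; names that differ only in an ending like _2 or _b are one class to them, and where a whole thing is asked for, a point or a joint stands for the part that bears it (a point fixed in the world has none). Each returns a list of dicts, best first, with "score" (0 to 1); they miss things now and then, are a little off and sometimes report something else, mostly with a low value. They report only what shows in the picture. A call takes as long as a camera call. They do not tell look-alikes from the thing itself.
- env.masks_of(thing, camera): "region" (480x640 bool, what is visible of it) and "box" ([left, top, right, bottom] in pixels, round what is visible of it).
The state is a dict: "time": time; "joints": joint angles; "joint_velocities": joint speeds; "joint_efforts": joint torques, N m; "tcp_pos": TCP position; "ee_rot": TCP orientation; "wrist_force": force on the tool from outside, world axes, zero at the start; "ft_torque": the same for the moment, N m; "gripper_width": opening from 0.0 (shut) to 1.0 (fully open); "finger_force": force on a finger pad.
Only numpy, scipy, OpenCV 4.12 (cv2) and the standard library are available. Lean on these libraries where they do the work, as an engineer would, in place of code of your own. Each camera call takes 0.05 s, during which the arm holds its last target. There are 200 camera calls.

## Task

Sort the five loose power-supply parts on the mat (two heatsinks, two copper-wound ring chokes and one transformer) into the three black stock trays: each goes into the tray that already holds its own kind, set down gently, the same way up as it lies now, flat on the tray floor with nothing on top of anything else. Do not drop or throw the parts, and leave the circuit board and the cutters that lie among them where they are.

Things in the scene. Friction and masses are not known exactly. Their poses are not given: they have to be found in the camera images.
- heatsink_a: Aluminium finned heatsink, fins up: 56 mm long (x, along the fins), 46 mm wide (y, over flat outer fins), 32 mm tall, about 120 g. Grip across the 46 mm, on the outer fins. Origin: centre of its underside; z up. One of two alike. Starts on the mat, whose top is at z = 2 mm.
- heatsink_b: Aluminium finned heatsink, fins up: 56 mm long (x, along the fins), 46 mm wide (y, over flat outer fins), 32 mm tall, about 120 g. Grip across the 46 mm, on the outer fins. Origin: centre of its underside; z up. One of two alike. Starts on the mat, whose top is at z = 2 mm.
- choke_a: Toroidal choke lying flat: dark ring wound with copper wire, outer diameter 54 mm, hole about 22 mm, 24 mm tall, about 110 g. Grip across the outside at any yaw. Origin: centre of its underside; z up. One of two alike. Starts on the mat, whose top is at z = 2 mm.
- choke_b: Toroidal choke lying flat: dark ring wound with copper wire, outer diameter 54 mm, hole about 22 mm, 24 mm tall, about 110 g. Grip across the outside at any yaw. Origin: centre of its underside; z up. One of two alike. Starts on the mat, whose top is at z = 2 mm.
- transformer: Iron-core transformer on its feet: dark core 54 (x) by 22 (y) by 46 mm tall; pale winding 38 by 42 mm (y) bulging from both faces; foot strip 70 mm long (x), 2 mm thick. Grip across the 54 mm core ends, above the strip. About 380 g. Origin: centre of its underside; z up. The only loose one. Starts on the mat, whose top is at z = 2 mm.
- tray_heatsink: Fixed black tray, 180 (x) by 170 (y) by 28 mm tall, walls and floor 4 mm. The one of three like trays that holds two more of the same finned heatsinks, fixed, across its far end (x = 28 to 84 mm); empty from x = -86 to 28 and y = -81 to 81 mm. Origin: centre of its underside, on the mat; inner floor 4 mm above it; its x is the world's x (away from the robot) to within 0.1 rad.
- tray_choke: Fixed black tray, 180 (x) by 170 (y) by 28 mm tall, walls and floor 4 mm. The one of three like trays that holds two more of the same copper-wound rings, fixed, across its far end (x = 28 to 84 mm); empty from x = -86 to 28 and y = -81 to 81 mm. Origin: centre of its underside, on the mat; inner floor 4 mm above it; its x is the world's x (away from the robot) to within 0.1 rad.
- tray_transformer: Fixed black tray, 180 (x) by 170 (y) by 28 mm tall, walls and floor 4 mm. The one of three like trays that holds two more of the same transformers, fixed, across its far end (x = 28 to 84 mm); empty from x = -86 to 28 and y = -81 to 81 mm. Origin: centre of its underside, on the mat; inner floor 4 mm above it; its x is the world's x (away from the robot) to within 0.1 rad.
- board: Bystander, loose: green circuit board 80 mm (its x) by 56 mm (y) on four 10 mm brass stand-offs, about 23 mm tall with its components. Origin: centre of its underside, at the feet of the stand-offs. Leave it where it is.
- cutters: Bystander, loose: diagonal cutters with blue handles lying flat, about 120 mm long (x, jaws to +x) by 50 mm wide, 11 mm tall. Origin: under about their middle. Leave them where they are.
Things that resemble listed ones, but are neither listed nor needed, are in the scene too. What is shaped like the heatsink_b but purple is not meant.

How it is judged:
By the outcome, as a careful person would: the job done as asked, in the order asked, and still so for the second after the job is handed in, with the robot touching nothing.
It also fails if it takes over 112 s, if anything falls off the work surface, if the arm or the gripper's body presses on something with over 40 N, if the wrist force passes 120 N, or if a joint passes its speed limit or range.

## Working session

There is one attempt and no reset: what is moved stays moved. The work goes in short steps, Python scripts to look and compute and a tool call to move; the robot and the scene stay as the last step left them, time stands still between calls to the robot, and variables do not carry over. Pictures are saved under pics/ and viewed, at most 14 in all, crops included, and the job is handed in when it is done.

Besides the shell and the picture viewer there is one more tool, called after "Emit:" by a JSON object that holds its "fn" and its "kwargs", one argument or row to a line. arm_command: Moves the arm, as the interface text tells. Its arguments: {"type":"object","properties":{"hand":{"type":"array"},"xyz":{"type":"array"},"roll":{"type":"array"},"squeeze":{"type":"number"}},"required":["hand","xyz","roll"]}

```bash
mkdir -p pics && ls && cat > h.py <<'E'
import numpy as np, cv2
from cell import env
def K(s):
    f=240/np.tan(np.radians(s["vfov"])/2)
    return f
def ray(s,px):
    f=K(s); p=(np.atleast_2d(px).astype(float)-[s["cx"],s["cy"]])/f
    q=p.copy()
    for _ in range(30): q=p/(1+s["k1"]*(q**2).sum(1,keepdims=True))
    d=np.c_[q,np.ones(len(q))]; E=np.array(s["extrinsics"]); return E[:3,3], d@E[:3,:3].T
def world(s,px,z):
    o,d=ray(s,px); return o+d*((z-o[2])/d[:,2])[:,None]
def proj(s,P):
    E=np.array(s["extrinsics"]); c=(np.atleast_2d(P)-E[:3,3])@E[:3,:3]; q=c[:,:2]/c[:,2:]
    q=q*(1+s["k1"]*(q**2).sum(1,keepdims=True)); return q*K(s)+[s["cx"],s["cy"]]
def save(s,n): cv2.imwrite("pics/"+n,s["pixels"][...,::-1])
E
python3 - <<'E'
from h import *
for c in("top","side"):
    s=env.snapshot(c); save(s,c+"0.png"); print(c,s["vfov"],s["cx"],s["cy"],s["k1"],np.round(s["extrinsics"],3).tolist())
    np.save(c+"0.npy",s,allow_pickle=True)
    for t in["heatsink_a","choke_a","transformer","tray_heatsink","board","cutters"]:
        for m in env.masks_of(t,c):
            r=m["region"];ys,xs=np.nonzero(r);print(c,t,round(m["score"],2),np.round(m["box"]).tolist(),r.sum(),round(xs.mean(),1) if len(xs) else 0,round(ys.mean(),1) if len(xs) else 0)
print(env.read_state())
E
```

```text
pics
top 54.58894813698629 322.04705865809075 236.23079727642357 -0.08539681686565777 [[-0.023, -0.998, 0.06, 0.503], [-1.0, 0.022, -0.008, -0.003], [0.006, -0.06, -0.998, 0.96], [0.0, 0.0, 0.0, 1.0]]
top heatsink_a 0.84 [508.0, 197.0, 546.0, 230.0] 850 525.1 211.4
top heatsink_a 0.81 [482.0, 144.0, 518.0, 181.0] 766 499.1 163.6
top heatsink_a 0.65 [479.0, 288.0, 511.0, 316.0] 724 493.0 302.8
top heatsink_a 0.64 [508.0, 247.0, 541.0, 277.0] 737 524.3 262.1
top heatsink_a 0.57 [166.0, 286.0, 198.0, 318.0] 802 180.1 301.6
top heatsink_a 0.2 [240.0, 280.0, 258.0, 332.0] 527 249.5 305.6
top choke_a 0.85 [428.0, 285.0, 454.0, 314.0] 447 442.0 297.9
top choke_a 0.79 [314.0, 287.0, 340.0, 314.0] 357 325.3 299.0
top transformer 0.67 [88.0, 263.0, 128.0, 284.0] 667 109.3 274.1
top transformer 0.27 [372.0, 271.0, 403.0, 309.0] 1089 384.7 289.8
top tray_heatsink 0.73 [272.0, 141.0, 367.0, 240.0] 7862 318.8 191.8
top tray_heatsink 0.27 [239.0, 278.0, 261.0, 334.0] 565 250.1 305.5
top board 0.64 [370.0, 272.0, 399.0, 309.0] 1112 384.1 290.2
top board 0.48 [426.0, 284.0, 454.0, 313.0] 527 442.4 29
[... 1090 characters left out ...]
4410151e+00,  2.63870389e-01,  1.60394626e+00, -1.67829561e-07,
        1.27368824e+00, -3.68952304e-02]), 'joint_velocities': array([ 9.28703272e-04,  1.40879370e-03, -2.18243644e-04,  7.98787193e-05,
       -5.86450925e-04, -1.21845135e-03]), 'joint_efforts': array([-3.89392826e-04, -5.14854527e+01, -3.67607903e+01,  2.22191119e-05,
        6.60458827e-04,  6.31624800e-06]), 'tcp_pos': array([0.25651168, 0.62438939, 0.24232877]), 'ee_rot': array([1.93668202e-01, 9.81067085e-01, 4.26899434e-05, 1.01588757e-05]), 'wrist_force': array([-0.68070946,  0.43840573, -0.5371334 ]), 'ft_torque': array([-0.0133965 ,  0.05410021, -0.01774705]), 'finger_force': 0.0, 'gripper_width': 1.0001429110637503}
```

View pics/top0.png

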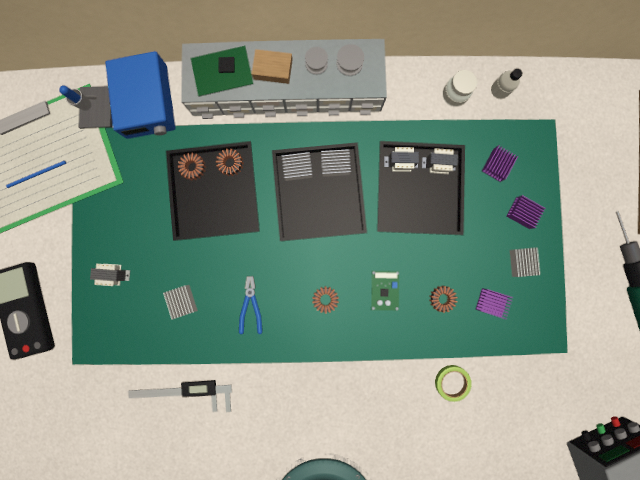

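View pics/side0.png

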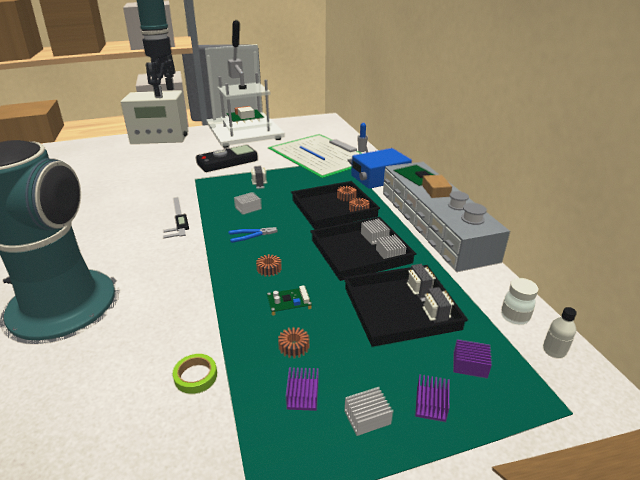

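Top view, candidates. Heatsinks: silver at (180,302) and (525,262) are chosen; the purple ones at (499,164), (525,211) and (493,303) are look-alikes. Chokes: copper at (325,299) and (443,298); the green tape roll at (453,383) is not one. Transformer: (109,274). Trays: choke (212,190), heatsink (319,190), transformer (421,188).

```bash
cat > fit.py <<'E'
from h import *
from scipy.optimize import minimize
def boxp(x0,x1,y0,y1,z0,z1): return np.array([[x,y,z] for x in(x0,x1) for y in(y0,y1) for z in(z0,z1)])
a=np.linspace(0,2*np.pi,40)[:-1]
cyl=np.array([[.027*np.cos(t),.027*np.sin(t),z] for t in a for z in(0,.024)])
PARTS={"heatsink":[boxp(-.028,.028,-.023,.023,0,.032)],"choke":[cyl],
"transformer":[boxp(-.027,.027,-.011,.011,0,.046),boxp(-.019,.019,-.021,.021,.004,.042),boxp(-.035,.035,-.011,.011,0,.002)],
"tray":[boxp(-.09,.09,-.085,.085,0,.028)]}
def sil(s,kind,p,z0,S=4):
    c,n=np.cos(p[2]),np.sin(p[2]); m=np.zeros((480*S//1,640*S//1),np.uint8)
    for b in PARTS[kind]:
        w=np.c_[b[:,0]*c-b[:,1]*n+p[0],b[:,0]*n+b[:,1]*c+p[1],b[:,2]+z0]
        h=cv2.convexHull((proj(s,w)*S+S/2).astype(np.float32)); cv2.fillConvexPoly(m,np.round(h*16).astype(np.int32),1,shift=4)
    return m
def fg(s,c,r):  # non-mat pixels in window
    hsv=cv2.cvtColor(np.ascontiguousarray(s["pixels"]),cv2.COLOR_RGB2HSV)
    mat=(abs(hsv[...,0].astype(int)-78)<14)&(hsv[...,1]>110)
    m=np.zeros((480,640),np.uint8); u,v=map(int,np.round(c)); m[v-r:v+r,u-r:u+r]=1
    m=m&(~mat).astype(np.uint8)
    cs,_=cv2.findContours(m,cv2.RETR_EXTERNAL,cv2.CHAIN_APPROX_NONE); o=np.zeros_like(m)
    cv2.drawContours(o,[max(cs,key=cv2.contourArea)],-1,1,-1); return o
def fit(views,kind,p0,z0,r=30,yaws=(0,),S=4):
    obs=[]
    ctr=np.array([p0[0],p0[1],z0+.015])
    for s in views:
        o=fg(s,proj(s,ctr)[0],r if not isinstance(r,dict) else r[s["n"]]); obs.append(cv2.resize(o,None,fx=S,fy=S,interpolation=cv2.INTER_NEAREST))
    def cost(q):
        return sum(1-(m&o).sum()/max(1,(m|o).sum()) for s,o in zip(views,obs) for m in[sil(s,kind,q,z0,S)])/len(views)
    best=None
    for y in yaws:
        q=np.array([p0[0],p0[1],y]); sx=np.array([q+d for d in([0,0,0],[.006,0,0],[0,.006,0],[0,0,.25])])
        R=minimize(cost,q,method="Nelder-Mead",options=dict(initial_simplex=sx,maxiter=120,xatol=2e-4,fatol=1e-5))
        if best is None or R.fun<best.fun: best=R
    return best.x,best.fun
E
cat > m0.py <<'E'
from fit import *
T=np.load("top0.npy",allow_pickle=True).item();D=np.load("side0.npy",allow_pickle=True).item();T["n"]="t";D["n"]="s"
print("hsv mat",cv2.cvtColor(T["pixels"][250:251,290:291].copy(),cv2.COLOR_RGB2HSV),cv2.cvtColor(D["pixels"][450:451,300:301].copy(),cv2.COLOR_RGB2HSV))
for n,k,px in[("ha","heatsink",(180,302)),("hb","heatsink",(525,262)),("ca","choke",(325,299)),("cb","choke",(443,298)),("tr","transformer",(109,274))]:
    p=world(T,[px],.015)[0]; y=(0,) if k=="choke" else np.arange(-1.5,1.5,.5)
    for nm,v in(("T",[T]),("S",[D]),("TS",[T,D])):
        x,c=fit(v,k,p,.002,r=28,yaws=y); print(n,nm,np.round(x,4),round(c,3))
for n,px in(("tc",(212,190)),("th",(319,190)),("tt",(421,188))):
    p=world(T,[px],.015)[0]; x,c=fit([T],"tray",p,.002,r=62,S=2); print(n,np.round(x,4),round(c,3))
c=lambda s,u,v:cv2.resize(s["pixels"][v-30:v+30,u-30:u+30],(200,200),interpolation=cv2.INTER_CUBIC)
im=np.vstack([np.hstack([c(T,180,302),c(T,525,262),c(T,109,274),c(T,443,298)]),np.hstack([c(D,247,203),c(D,368,410),c(D,258,176),c(D,268,264)])])
cv2.imwrite("pics/crop0.png",im[...,::-1])
E
python3 m0.py
```

```text
hsv mat [[[ 79 112 139]]] [[[ 83 229  99]]]
ha T [0.4343 0.2812 0.3038] 0.057
ha S [0.4334 0.2823 0.3101] 0.051
ha TS [0.4339 0.2815 0.3136] 0.056
hb T [ 0.4985 -0.426   0.0797] 0.058
hb S [ 0.4976 -0.4248  0.0568] 0.034
hb TS [ 0.498  -0.425   0.0663] 0.052
ca T [ 0.4377 -0.012  -0.1941] 0.657
ca S [ 0.4317 -0.012   0.079 ] 0.104
ca TS [ 0.4322 -0.0118 -0.0322] 0.385
cb T [ 0.4279 -0.253   0.0784] 0.074
cb S [ 0.4273 -0.2516  0.0773] 0.099
cb TS [ 0.4275 -0.2528  0.0178] 0.092
tr T [ 0.4921  0.4283 -1.6586] 0.052
tr S [0.5091 0.5094 0.712 ] 0.779
tr TS [ 0.492   0.4283 -1.6562] 0.426
tc [0.6594 0.2135 0.0827] 0.034
th [ 0.6514 -0.0075  0.0896] 0.284
tt [ 0.6556 -0.2129 -0.079 ] 0.246
```

```bash
sed -i 's/\[...,1\]>110/[...,1]>70/' fit.py && python3 m0.py
```

```text
hsv mat [[[ 79 112 139]]] [[[ 83 229  99]]]
ha T [0.434  0.2817 0.3074] 0.04
ha S [0.433  0.2815 0.3018] 0.043
ha TS [0.4335 0.2817 0.3089] 0.046
hb T [ 0.4982 -0.426   0.0576] 0.034
hb S [ 0.4976 -0.4248  0.0506] 0.03
hb TS [ 0.4977 -0.4254  0.0538] 0.041
ca T [ 0.4325 -0.0127  0.1837] 0.097
ca S [ 0.4317 -0.0112  0.2068] 0.122
ca TS [ 0.4322 -0.0127  0.2112] 0.114
cb T [ 0.4278 -0.253   0.2112] 0.104
cb S [ 0.4271 -0.2508 -0.0143] 0.118
cb TS [ 0.4274 -0.2528  0.2373] 0.118
tr T [0.492  0.4284 1.4851] 0.049
tr S [ 0.4974  0.5046 -1.0157] 0.774
tr TS [0.492  0.4284 1.4852] 0.426
tc [0.6592 0.2141 0.0808] 0.014
th [ 0.6529 -0.0053  0.071 ] 0.041
tt [ 0.6553 -0.2147 -0.0608] 0.02
```

View pics/crop0.png

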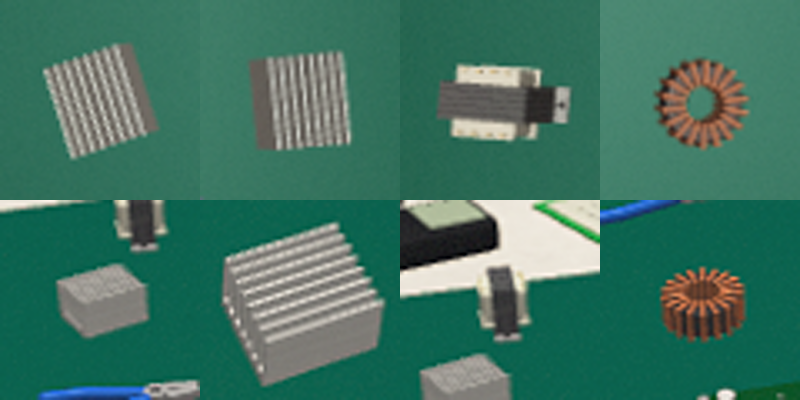

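Crop check: both chosen heatsinks are silver. The transformer stands on its foot strip with its long axis along about y, and the choke is copper-wound. I'll take the transformer first.

Emit:
{"fn": "arm_command", "kwargs": {
  "hand": [0.085,0.085,0.085,0.085,0.085,0.085,0.085,0.085,0.085,0.085],
  "xyz": [
    [0.012,-0.01,0],
    [0.04,-0.033,-0.01],
    [0.07,-0.059,-0.03],
    [0.1,-0.083,-0.05],
    [0.13,-0.108,-0.07],
    [0.16,-0.133,-0.085],
    [0.19,-0.158,-0.1],
    [0.215,-0.179,-0.115],
    [0.2355,-0.196,-0.122],
    [0.2355,-0.196,-0.122]
  ],
  "roll": [2,4,6,8,10,12,14,16,17.4,17.4],
  "squeeze": 60
}}

```text
time: 1.53
tcp_pos: [0.4947, 0.4235, 0.1175]
ee_rot: [0.045, 0.999, -0.002, -0.001]
wrist_force: [-0.4, 0.3, 0.1]
gripper_width: 0.997
finger_force: 0.0
```

Emit:
{"fn": "arm_command", "kwargs": {
  "hand": [0.085,0.085,0.085,0.085,0.085,0.085],
  "xyz": [
    [0,0,0],
    [0,0,0],
    [0,0,-0.02],
    [0,0,-0.04],
    [0,0,-0.055],
    [0,0,-0.055]
  ],
  "roll": [0,0,0,0,0,0]
}}

```text
time: 2.03
tcp_pos: [0.4888, 0.4282, 0.0623]
ee_rot: [0.042, 0.999, -0.002, -0.002]
wrist_force: [-0.0, -0.6, -0.3]
gripper_width: 0.995
finger_force: 0.0
```

```bash
python3 - <<'E'
from h import *
print({k:np.round(v,4) for k,v in env.read_state().items() if k in("tcp_pos","ee_rot","time","joints")})
T=env.snapshot("top");D=env.snapshot("side")
c=lambda s,u,v:cv2.resize(s["pixels"][v-50:v+50,u-50:u+50],(400,400),interpolation=cv2.INTER_CUBIC)
cv2.imwrite("pics/g1.png",np.hstack([c(T,109,274),c(D,258,176)])[...,::-1])
E
```

```text
{'time': np.float64(2.0333), 'joints': array([ 6.809e-01,  3.798e-01,  1.807e+00,  4.000e-04,  9.601e-01,
       -8.060e-01]), 'tcp_pos': array([0.4888, 0.4282, 0.0623]), 'ee_rot': array([ 0.0421,  0.9991, -0.0016, -0.0021])}
```

View pics/g1.png

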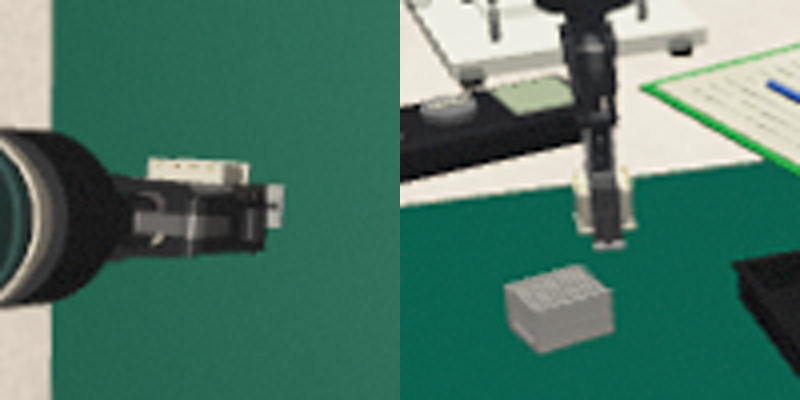

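The fingers straddle the core along its long axis (jaws near (205,215) in the left crop). I'll go down and grip.

Emit:
{"fn": "arm_command", "kwargs": {
  "hand": [0.085,0.085,0.085,0.085,0.04,0.04,0.04,0.04,0.04,0.04],
  "xyz": [
    [0,0,-0.015],
    [0,0,-0.032],
    [0,0,-0.043],
    [0,0,-0.043],
    [0,0,-0.043],
    [0,0,-0.043],
    [0,0,-0.043],
    [0,0,-0.043],
    [0,0,-0.043],
    [0,0,-0.043]
  ],
  "roll": [0,0,0,0,0,0,0,0,0,0]
}}

```text
time: 2.97
tcp_pos: [0.4931, 0.4293, 0.0241]
ee_rot: [0.043, 0.999, 0.001, 0.001]
wrist_force: [-0.1, 0.4, 6.0]
gripper_width: 0.621
finger_force: 65.3
```

Emit:
{"fn": "arm_command", "kwargs": {
  "hand": [0.04,0.04,0.04,0.04,0.04,0.04,0.04,0.04,0.04,0.04],
  "xyz": [
    [0,0,0.008],
    [0,0,0.025],
    [0,0,0.05],
    [0,0,0.08],
    [0.005,-0.015,0.105],
    [0.012,-0.04,0.118],
    [0.02,-0.07,0.118],
    [0.03,-0.1,0.118],
    [0.04,-0.13,0.118],
    [0.05,-0.16,0.118]
  ],
  "roll": [0,0,0,0,-5,-10,-15,-20,-25,-30]
}}

```text
time: 3.8
tcp_pos: [0.5411, 0.2666, 0.1397]
ee_rot: [0.302, 0.953, -0.001, -0.001]
wrist_force: [0.7, -0.2, -2.9]
gripper_width: 0.623
finger_force: 64.4
```

Emit:
{"fn": "arm_command", "kwargs": {
  "hand": [0.04,0.04,0.04,0.04,0.04,0.04,0.04,0.04,0.04,0.04],
  "xyz": [
    [0.01,-0.03,0],
    [0.02,-0.06,0],
    [0.03,-0.09,0],
    [0.04,-0.12,0],
    [0.05,-0.15,0],
    [0.06,-0.18,0],
    [0.07,-0.21,0],
    [0.08,-0.24,0],
    [0.084,-0.27,0],
    [0.084,-0.3,0]
  ],
  "roll": [-5,-10,-15,-20,-25,-30,-35,-40,-45,-50]
}}

```text
time: 4.63
tcp_pos: [0.6259, -0.0332, 0.1396]
ee_rot: [0.677, 0.736, -0.0, -0.0]
wrist_force: [0.0, -0.1, -3.4]
gripper_width: 0.621
finger_force: 64.3
```

Emit:
{"fn": "arm_command", "kwargs": {
  "hand": [0.04,0.04,0.04,0.04,0.04,0.04,0.04,0.04,0.04,0.04],
  "xyz": [
    [0,-0.03,0],
    [0,-0.06,0],
    [0,-0.09,0],
    [0,-0.12,0],
    [0,-0.145,0],
    [0,-0.165,0],
    [0,-0.178,0],
    [0,-0.1814,0],
    [0,-0.1814,-0.02],
    [0,-0.1814,-0.045]
  ],
  "roll": [-4,-7,-8.6,-8.6,-8.6,-8.6,-8.6,-8.6,-8.6,-8.6]
}}

```text
time: 5.47
tcp_pos: [0.6282, -0.2134, 0.0978]
ee_rot: [0.729, 0.685, 0.002, 0.002]
wrist_force: [-0.1, -0.6, -2.6]
gripper_width: 0.628
finger_force: 64.6
```

Emit:
{"fn": "arm_command", "kwargs": {
  "hand": [0.04,0.04,0.04,0.04,0.04,0.04,0.04,0.04],
  "xyz": [
    [0,0,-0.02],
    [0,0,-0.04],
    [0,0,-0.052],
    [0,0,-0.059],
    [0,0,-0.062],
    [0,0,-0.064],
    [0,0,-0.066],
    [0,0,-0.066]
  ],
  "roll": [0,0,0,0,0,0,0,0]
}}

```text
time: 6.13
tcp_pos: [0.6268, -0.2132, 0.0303]
ee_rot: [0.729, 0.685, 0.0, 0.001]
wrist_force: [-0.4, -1.1, -3.1]
gripper_width: 0.623
finger_force: 64.4
```

Emit:
{"fn": "arm_command", "kwargs": {
  "hand": [0.04,0.04,0.04],
  "xyz": [
    [0,0,-0.001],
    [0,0,-0.002],
    [0,0,-0.002]
  ],
  "roll": [0,0,0]
}}

```text
time: 6.38
tcp_pos: [0.6267, -0.2134, 0.0281]
ee_rot: [0.729, 0.685, 0.0, 0.001]
wrist_force: [0.2, -0.2, -2.0]
gripper_width: 0.62
finger_force: 64.6
```

Emit:
{"fn": "arm_command", "kwargs": {
  "hand": [0.04,0.04,0.04],
  "xyz": [
    [0,0,-0.001],
    [0,0,-0.001],
    [0,0,-0.001]
  ],
  "roll": [0,0,0]
}}

```text
time: 6.63
tcp_pos: [0.6267, -0.2133, 0.0281]
ee_rot: [0.729, 0.685, 0.0, 0.001]
wrist_force: [-2.1, 1.8, 5.7]
gripper_width: 0.626
finger_force: 65.3
```

Emit:
{"fn": "arm_command", "kwargs": {
  "hand": [0.066,0.066,0.066,0.066,0.066,0.066,0.066,0.066,0.066,0.066],
  "xyz": [
    [0,0,0],
    [0,0,0],
    [0,0,0],
    [0,0,0],
    [0,0,0.01],
    [0,0,0.03],
    [0,0,0.06],
    [0,0,0.09],
    [0,0,0.11],
    [0,0,0.11]
  ],
  "roll": [0,0,0,0,0,0,0,0,0,0]
}}

```text
time: 7.47
tcp_pos: [0.63, -0.2145, 0.1437]
ee_rot: [0.729, 0.685, 0.002, 0.005]
wrist_force: [1.2, 0.3, -0.0]
gripper_width: 0.773
finger_force: 0.0
```

Emit:
{"fn": "arm_command", "kwargs": {
  "hand": [0.085,0.085,0.085,0.085,0.085,0.085,0.085,0.085,0.085,0.085],
  "xyz": [
    [-0.01,-0.016,0],
    [-0.025,-0.04,0],
    [-0.04,-0.065,0],
    [-0.055,-0.09,0],
    [-0.07,-0.115,0],
    [-0.085,-0.14,0],
    [-0.1,-0.165,0],
    [-0.115,-0.19,0],
    [-0.125,-0.207,0],
    [-0.1283,-0.2124,0]
  ],
  "roll": [-7,-14,-21,-28,-35,-42,-49,-56,-63,-70]
}}

```text
time: 8.3
tcp_pos: [0.4956, -0.4281, 0.136]
ee_rot: [0.99, 0.139, -0.001, 0.0]
wrist_force: [0.9, 0.3, -0.2]
gripper_width: 0.995
finger_force: 0.0
```

Emit:
{"fn": "arm_command", "kwargs": {
  "hand": [0.085,0.085,0.085,0.085,0.085,0.085,0.085,0.085],
  "xyz": [
    [0,0,-0.01],
    [0,0,-0.03],
    [0,0,-0.05],
    [0,0,-0.066],
    [0,0,-0.074],
    [0,0,-0.076],
    [0,0,-0.076],
    [0,0,-0.076]
  ],
  "roll": [-7,-13.4,-13.4,-13.4,-13.4,-13.4,-13.4,-13.4]
}}

```text
time: 8.97
tcp_pos: [0.4983, -0.4259, 0.0612]
ee_rot: [1.0, 0.027, 0.0, 0.0]
wrist_force: [0.5, 0.2, 0.5]
gripper_width: 0.994
finger_force: 0.0
```

```bash
python3 - <<'E'
from h import *
T=env.snapshot("top");D=env.snapshot("side")
c=lambda s,u,v:cv2.resize(s["pixels"][v-50:v+50,u-50:u+50],(400,400),interpolation=cv2.INTER_CUBIC)
cv2.imwrite("pics/g2.png",np.hstack([c(T,421,190),c(D,368,400)])[...,::-1])
E
```

```text
(no output)
```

View pics/g2.png

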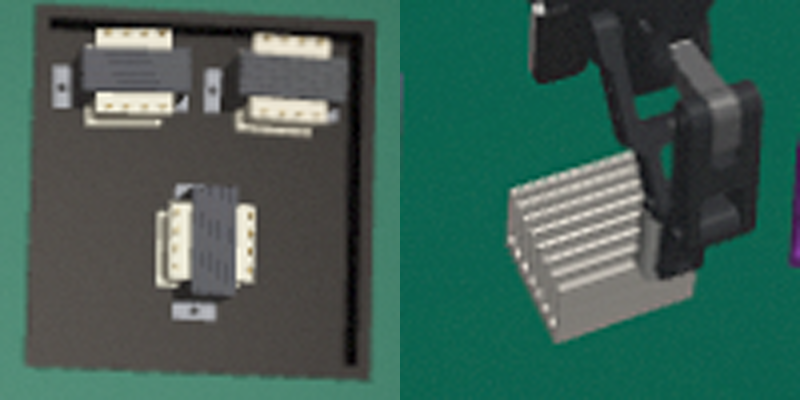

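The transformer stands flat in its tray at (205,245) in the left crop, and the jaws line up with heatsink_b's outer fins. Gripping it now.

Emit:
{"fn": "arm_command", "kwargs": {
  "hand": [0.085,0.085,0.085,0.085,0.035,0.035,0.035,0.035,0.035,0.035],
  "xyz": [
    [0,0,-0.015],
    [0,0,-0.032],
    [0,0,-0.043],
    [0,0,-0.043],
    [0,0,-0.043],
    [0,0,-0.043],
    [0,0,-0.043],
    [0,0,-0.043],
    [0,0,-0.043],
    [0,0,-0.043]
  ],
  "roll": [0,0,0,0,0,0,0,0,0,0],
  "squeeze": 40
}}

```text
time: 9.9
tcp_pos: [0.4986, -0.4263, 0.0188]
ee_rot: [1.0, 0.027, 0.001, 0.001]
wrist_force: [-0.5, -0.1, 5.6]
gripper_width: 0.534
finger_force: 43.6
```

Emit:
{"fn": "arm_command", "kwargs": {
  "hand": [0.035,0.035,0.035,0.035,0.035,0.035,0.035,0.035,0.035,0.035],
  "xyz": [
    [0,0,0.008],
    [0,0,0.025],
    [0,0,0.05],
    [0,0,0.08],
    [0.005,0.015,0.1],
    [0.015,0.04,0.113],
    [0.025,0.07,0.113],
    [0.035,0.1,0.113],
    [0.045,0.13,0.113],
    [0.055,0.16,0.113]
  ],
  "roll": [0,0,0,5,10,16,22,28,34,40]
}}

```text
time: 10.73
tcp_pos: [0.5523, -0.2639, 0.1303]
ee_rot: [0.929, 0.369, -0.0, -0.0]
wrist_force: [-0.6, 0.1, -0.8]
gripper_width: 0.533
finger_force: 42.9
```

Emit:
{"fn": "arm_command", "kwargs": {
  "hand": [0.035,0.035,0.035,0.035,0.035,0.035,0.035,0.035,0.035,0.035],
  "xyz": [
    [0.01,0.03,0],
    [0.02,0.06,0],
    [0.03,0.09,0],
    [0.04,0.12,0],
    [0.05,0.15,0],
    [0.06,0.18,0],
    [0.068,0.2,0],
    [0.073,0.215,0],
    [0.074,0.22,0],
    [0.074,0.22,-0.02]
  ],
  "roll": [6,12,18,24,30,36,42,47,51,51]
}}

```text
time: 11.57
tcp_pos: [0.63, -0.0437, 0.1144]
ee_rot: [0.68, 0.734, 0.002, 0.003]
wrist_force: [0.9, -0.5, -0.1]
gripper_width: 0.523
finger_force: 43.0
```

Emit:
{"fn": "arm_command", "kwargs": {
  "hand": [0.035,0.035,0.035,0.035,0.035,0.035,0.035,0.035,0.035],
  "xyz": [
    [0,0,-0.025],
    [0,0,-0.05],
    [0,0,-0.07],
    [0,0,-0.08],
    [0,0,-0.084],
    [0,0,-0.086],
    [0,0,-0.088],
    [0,0,-0.089],
    [0,0,-0.089]
  ],
  "roll": [0,0,0,0,0,0,0,0,0]
}}

```text
time: 12.32
tcp_pos: [0.6279, -0.0456, 0.0228]
ee_rot: [0.682, 0.732, 0.001, 0.001]
wrist_force: [-0.5, -0.2, 0.3]
gripper_width: 0.527
finger_force: 43.0
```

Emit:
{"fn": "arm_command", "kwargs": {
  "hand": [0.035,0.035,0.035],
  "xyz": [
    [0,0,-0.001],
    [0,0,-0.001],
    [0,0,-0.001]
  ],
  "roll": [0,0,0]
}}

```text
time: 12.57
tcp_pos: [0.6279, -0.0456, 0.0228]
ee_rot: [0.682, 0.732, 0.001, 0.001]
wrist_force: [-3.2, -0.4, 6.1]
gripper_width: 0.532
finger_force: 43.9
```

Emit:
{"fn": "arm_command", "kwargs": {
  "hand": [0.058,0.058,0.058,0.058,0.058,0.058,0.058,0.058,0.058,0.058],
  "xyz": [
    [0,0,0],
    [0,0,0],
    [0,0,0],
    [0,0,0],
    [0,0,0.01],
    [0,0,0.03],
    [0,0,0.06],
    [0,0,0.09],
    [0,0,0.11],
    [0,0,0.11]
  ],
  "roll": [0,0,0,0,0,0,0,0,0,0]
}}

```text
time: 13.4
tcp_pos: [0.6309, -0.0459, 0.1373]
ee_rot: [0.682, 0.732, 0.003, 0.004]
wrist_force: [0.7, -0.9, 0.6]
gripper_width: 0.678
finger_force: 0.0
```

Emit:
{"fn": "arm_command", "kwargs": {
  "hand": [0.085,0.085,0.085,0.085,0.085,0.085,0.085,0.085,0.085,0.085],
  "xyz": [
    [-0.012,0.002,0],
    [-0.035,0.006,0],
    [-0.065,0.011,0],
    [-0.095,0.016,0],
    [-0.125,0.021,0],
    [-0.155,0.026,0],
    [-0.18,0.03,-0.01],
    [-0.192,0.0332,-0.03],
    [-0.1947,0.0332,-0.05],
    [-0.1947,0.0332,-0.06]
  ],
  "roll": [0,0,0,0,0,0,0,0,0,0]
}}

```text
time: 14.23
tcp_pos: [0.4289, -0.0119, 0.0681]
ee_rot: [0.681, 0.732, -0.001, -0.001]
wrist_force: [0.3, 0.1, -0.2]
gripper_width: 0.997
finger_force: 0.0
```

Emit:
{"fn": "arm_command", "kwargs": {
  "hand": [0.085,0.085,0.085,0.085,0.085,0.085],
  "xyz": [
    [0,0,-0.015],
    [0,0,-0.03],
    [0,0,-0.045],
    [0,0,-0.053],
    [0,0,-0.056],
    [0,0,-0.056]
  ],
  "roll": [0,0,0,0,0,0]
}}

```text
time: 14.73
tcp_pos: [0.4317, -0.0122, 0.0137]
ee_rot: [0.682, 0.732, -0.001, -0.001]
wrist_force: [-0.3, 0.4, -0.4]
gripper_width: 0.997
finger_force: 0.0
```

Emit:
{"fn": "arm_command", "kwargs": {
  "hand": [0.04,0.04,0.04,0.04,0.04,0.04,0.04],
  "xyz": [
    [0,0,0],
    [0,0,0],
    [0,0,0],
    [0,0,0],
    [0,0,0],
    [0,0,0],
    [0,0,0]
  ],
  "roll": [0,0,0,0,0,0,0]
}}

```text
time: 15.32
tcp_pos: [0.4331, -0.0123, 0.0155]
ee_rot: [0.682, 0.732, 0.001, 0.001]
wrist_force: [-1.4, 0.1, 6.7]
gripper_width: 0.616
finger_force: 41.9
```

Emit:
{"fn": "arm_command", "kwargs": {
  "hand": [0.04,0.04,0.04,0.04,0.04,0.04,0.04,0.04,0.04,0.04],
  "xyz": [
    [0,0,0.008],
    [0,0,0.025],
    [0,0,0.05],
    [0,0,0.08],
    [0.012,0.01,0.1],
    [0.03,0.028,0.106],
    [0.055,0.05,0.106],
    [0.08,0.074,0.106],
    [0.105,0.097,0.106],
    [0.13,0.12,0.106]
  ],
  "roll": [0,0,0,0,0,0,0,0,0.5,0.5]
}}

```text
time: 16.15
tcp_pos: [0.5629, 0.109, 0.1209]
ee_rot: [0.678, 0.735, 0.0, 0.0]
wrist_force: [0.4, -0.9, -1.4]
gripper_width: 0.613
finger_force: 42.2
```

Emit:
{"fn": "arm_command", "kwargs": {
  "hand": [0.04,0.04,0.04,0.04,0.04,0.04,0.04,0.04,0.04,0.04],
  "xyz": [
    [0.025,0.023,0],
    [0.05,0.046,0],
    [0.065,0.06,0],
    [0.0714,0.0661,0],
    [0.0714,0.0661,-0.02],
    [0.0714,0.0661,-0.045],
    [0.0714,0.0661,-0.07],
    [0.0714,0.0661,-0.085],
    [0.0714,0.0661,-0.095],
    [0.0714,0.0661,-0.098]
  ],
  "roll": [0,0,0,0,0,0,0,0,0,0]
}}

```text
time: 16.98
tcp_pos: [0.6315, 0.1731, 0.0202]
ee_rot: [0.678, 0.735, -0.002, -0.001]
wrist_force: [0.3, 0.7, -1.0]
gripper_width: 0.618
finger_force: 42.2
```

Emit:
{"fn": "arm_command", "kwargs": {
  "hand": [0.04,0.04,0.04,0.04],
  "xyz": [
    [0,0,-0.001],
    [0,0,-0.002],
    [0,0,-0.003],
    [0,0,-0.003]
  ],
  "roll": [0,0,0,0]
}}

```text
time: 17.32
tcp_pos: [0.6345, 0.1741, 0.0207]
ee_rot: [0.678, 0.735, 0.001, 0.001]
wrist_force: [0.2, -0.3, -1.4]
gripper_width: 0.613
finger_force: 42.2
```

Emit:
{"fn": "arm_command", "kwargs": {
  "hand": [0.04,0.04,0.04,0.04],
  "xyz": [
    [0,0,-0.001],
    [0,0,-0.002],
    [0,0,-0.002],
    [0,0,-0.002]
  ],
  "roll": [0,0,0,0]
}}

```text
time: 17.65
tcp_pos: [0.6344, 0.1741, 0.0195]
ee_rot: [0.678, 0.735, 0.001, 0.001]
wrist_force: [-1.9, -0.9, 6.6]
gripper_width: 0.618
finger_force: 42.9
```

Emit:
{"fn": "arm_command", "kwargs": {
  "hand": [0.066,0.066,0.066,0.066,0.066,0.066,0.066,0.066,0.066,0.066],
  "xyz": [
    [0,0,0],
    [0,0,0],
    [0,0,0],
    [0,0,0],
    [0,0,0.01],
    [0,0,0.03],
    [0,0,0.06],
    [0,0,0.09],
    [0,0,0.11],
    [0,0,0.11]
  ],
  "roll": [0,0,0,0,0,0,0,0,0,0]
}}

```text
time: 18.48
tcp_pos: [0.6375, 0.1749, 0.1346]
ee_rot: [0.678, 0.735, 0.005, 0.003]
wrist_force: [0.0, 0.3, 1.8]
gripper_width: 0.771
finger_force: 0.0
```

Emit:
{"fn": "arm_command", "kwargs": {
  "hand": [0.085,0.085,0.085,0.085,0.085,0.085,0.085,0.085,0.085,0.085],
  "xyz": [
    [-0.01,0.005,0],
    [-0.03,0.016,0],
    [-0.05,0.027,0],
    [-0.075,0.04,0],
    [-0.1,0.054,0],
    [-0.125,0.067,0],
    [-0.15,0.081,0],
    [-0.175,0.094,0],
    [-0.19,0.102,0],
    [-0.1997,0.1078,0]
  ],
  "roll": [7,14,21,28,35,42,49,56,63,70]
}}

```text
time: 19.32
tcp_pos: [0.4312, 0.282, 0.1268]
ee_rot: [0.131, 0.991, -0.0, -0.001]
wrist_force: [-0.6, 0.4, -0.2]
gripper_width: 0.996
finger_force: 0.0
```

Emit:
{"fn": "arm_command", "kwargs": {
  "hand": [0.085,0.085,0.085,0.085,0.085,0.085,0.085,0.085,0.085],
  "xyz": [
    [0,0,0],
    [0,0,0],
    [0,0,-0.015],
    [0,0,-0.035],
    [0,0,-0.055],
    [0,0,-0.064],
    [0,0,-0.067],
    [0,0,-0.067],
    [0,0,-0.067]
  ],
  "roll": [7,14,21,28,33,33,33,33,33]
}}

```text
time: 20.07
tcp_pos: [0.4342, 0.2819, 0.0609]
ee_rot: [-0.152, 0.988, 0.0, 0.0]
wrist_force: [-0.1, -0.4, 0.2]
gripper_width: 0.997
finger_force: 0.0
```

```bash
python3 - <<'E'
from h import *
T=env.snapshot("top");D=env.snapshot("side")
c=lambda s,u,v,r=50:cv2.resize(s["pixels"][v-r:v+r,u-r:u+r],(400,400),interpolation=cv2.INTER_CUBIC)
cv2.imwrite("pics/g3.png",np.hstack([c(T,250,230,100),c(D,250,200)])[...,::-1])
E
```

```text
(no output)
```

View pics/g3.png

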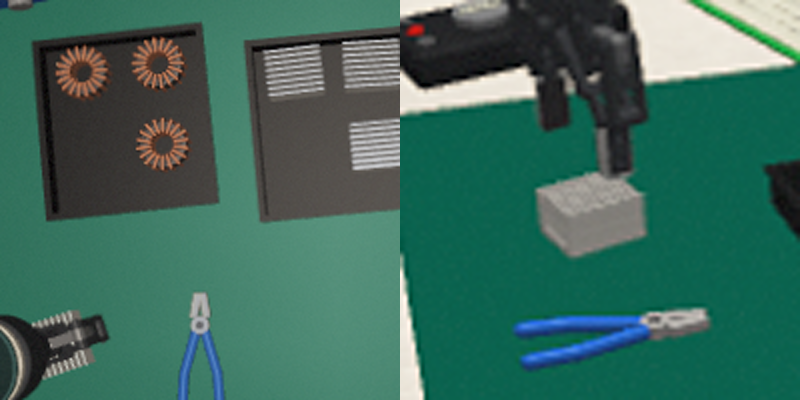

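The choke (162,143) and heatsink_b (375,145) lie flat in their trays, and the jaws are aligned over heatsink_a (70,340).

Emit:
{"fn": "arm_command", "kwargs": {
  "hand": [0.085,0.085,0.085,0.085,0.035,0.035,0.035,0.035,0.035,0.035],
  "xyz": [
    [0,0,-0.015],
    [0,0,-0.032],
    [0,0,-0.043],
    [0,0,-0.043],
    [0,0,-0.043],
    [0,0,-0.043],
    [0,0,-0.043],
    [0,0,-0.043],
    [0,0,-0.043],
    [0,0,-0.043]
  ],
  "roll": [0,0,0,0,0,0,0,0,0,0]
}}

```text
time: 21.0
tcp_pos: [0.4348, 0.2823, 0.0185]
ee_rot: [-0.153, 0.988, 0.0, 0.001]
wrist_force: [-0.3, -0.3, 5.8]
gripper_width: 0.528
finger_force: 43.0
```

Emit:
{"fn": "arm_command", "kwargs": {
  "hand": [0.035,0.035,0.035,0.035,0.035,0.035,0.035,0.035,0.035,0.035],
  "xyz": [
    [0,0,0.008],
    [0,0,0.025],
    [0,0,0.05],
    [0,0,0.08],
    [0.008,-0.01,0.1],
    [0.02,-0.026,0.113],
    [0.035,-0.046,0.113],
    [0.05,-0.066,0.113],
    [0.065,-0.086,0.113],
    [0.08,-0.106,0.113]
  ],
  "roll": [0,0,0,-6,-12,-18,-24,-30,-36,-42]
}}

```text
time: 21.83
tcp_pos: [0.5137, 0.1746, 0.1305]
ee_rot: [0.214, 0.977, -0.0, -0.0]
wrist_force: [1.4, -0.1, -2.2]
gripper_width: 0.528
finger_force: 42.4
```

Emit:
{"fn": "arm_command", "kwargs": {
  "hand": [0.035,0.035,0.035,0.035,0.035,0.035,0.035,0.035,0.035,0.035],
  "xyz": [
    [0.014,-0.02,0],
    [0.028,-0.04,0],
    [0.042,-0.06,0],
    [0.056,-0.08,0],
    [0.07,-0.1,0],
    [0.084,-0.118,0],
    [0.096,-0.132,0],
    [0.104,-0.141,0],
    [0.1076,-0.1452,0],
    [0.1076,-0.1452,0]
  ],
  "roll": [-6,-12,-18,-24,-30,-36,-42,-48,-54,-60]
}}

```text
time: 22.67
tcp_pos: [0.6216, 0.0291, 0.13]
ee_rot: [0.674, 0.738, -0.0, -0.0]
wrist_force: [0.2, -0.0, -0.2]
gripper_width: 0.531
finger_force: 42.4
```

Emit:
{"fn": "arm_command", "kwargs": {
  "hand": [0.035,0.035,0.035,0.035,0.035,0.035,0.035,0.035,0.035,0.035],
  "xyz": [
    [0,0,-0.02],
    [0,0,-0.045],
    [0,0,-0.07],
    [0,0,-0.09],
    [0,0,-0.1],
    [0,0,-0.104],
    [0,0,-0.106],
    [0,0,-0.108],
    [0,0,-0.109],
    [0,0,-0.109]
  ],
  "roll": [-1.5,-1.5,-1.5,-1.5,-1.5,-1.5,-1.5,-1.5,-1.5,-1.5]
}}

```text
time: 23.5
tcp_pos: [0.6225, 0.0305, 0.0227]
ee_rot: [0.682, 0.732, 0.001, 0.001]
wrist_force: [-0.7, 0.7, -1.6]
gripper_width: 0.529
finger_force: 42.3
```

Emit:
{"fn": "arm_command", "kwargs": {
  "hand": [0.035,0.035,0.035],
  "xyz": [
    [0,0,-0.001],
    [0,0,-0.001],
    [0,0,-0.001]
  ],
  "roll": [0,0,0]
}}

```text
time: 23.75
tcp_pos: [0.6225, 0.0305, 0.0226]
ee_rot: [0.682, 0.732, 0.001, 0.001]
wrist_force: [-1.9, 0.2, 5.3]
gripper_width: 0.531
finger_force: 43.1
```

Emit:
{"fn": "arm_command", "kwargs": {
  "hand": [0.058,0.058,0.058,0.058,0.058,0.058,0.058,0.058,0.058,0.058],
  "xyz": [
    [0,0,0],
    [0,0,0],
    [0,0,0],
    [0,0,0],
    [0,0,0.01],
    [0,0,0.03],
    [0,0,0.06],
    [0,0,0.09],
    [0,0,0.11],
    [0,0,0.11]
  ],
  "roll": [0,0,0,0,0,0,0,0,0,0]
}}

```text
time: 24.58
tcp_pos: [0.6255, 0.0305, 0.1373]
ee_rot: [0.682, 0.732, 0.004, 0.004]
wrist_force: [1.6, 0.8, 1.6]
gripper_width: 0.678
finger_force: 0.0
```

Emit:
{"fn": "arm_command", "kwargs": {
  "hand": [0.085,0.085,0.085,0.085,0.085,0.085,0.085,0.085,0.085,0.085],
  "xyz": [
    [-0.007,-0.01,0],
    [-0.02,-0.029,0],
    [-0.04,-0.058,0],
    [-0.06,-0.088,0],
    [-0.08,-0.117,0],
    [-0.1,-0.146,0],
    [-0.12,-0.175,0],
    [-0.14,-0.204,0],
    [-0.16,-0.234,0],
    [-0.18,-0.263,0]
  ],
  "roll": [0,0,0,0,0,0,0,0,0,0]
}}

```text
time: 25.42
tcp_pos: [0.4381, -0.2333, 0.1286]
ee_rot: [0.682, 0.732, -0.001, -0.002]
wrist_force: [0.3, -0.1, 0.1]
gripper_width: 0.993
finger_force: 0.0
```

Emit:
{"fn": "arm_command", "kwargs": {
  "hand": [0.085,0.085,0.085,0.085,0.085,0.085,0.085,0.085],
  "xyz": [
    [-0.011,-0.018,0],
    [-0.0138,-0.02,-0.01],
    [-0.0138,-0.02,-0.03],
    [-0.0138,-0.02,-0.055],
    [-0.0138,-0.02,-0.065],
    [-0.0138,-0.02,-0.07],
    [-0.0138,-0.02,-0.07],
    [-0.0138,-0.02,-0.07]
  ],
  "roll": [0,0,0,0,0,0,0,0]
}}

```text
time: 26.08
tcp_pos: [0.4276, -0.2522, 0.0602]
ee_rot: [0.681, 0.732, -0.0, -0.0]
wrist_force: [0.5, 0.1, 0.2]
gripper_width: 0.994
finger_force: 0.0
```

```bash
python3 - <<'E'
from h import *
T=env.snapshot("top");D=env.snapshot("side")
c=lambda s,u,v,r=50:cv2.resize(s["pixels"][v-r:v+r,u-r:u+r],(400,400),interpolation=cv2.INTER_CUBIC)
cv2.imwrite("pics/g4.png",np.hstack([c(T,370,235,100),c(D,293,335)])[...,::-1])
E
```

```text
(no output)
```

View pics/g4.png

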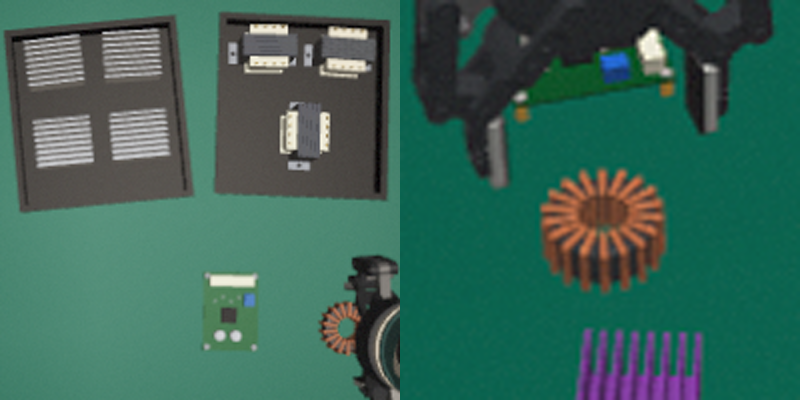

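Both heatsinks (63,140) and (140,133) and the transformer (305,130) lie well in their trays. The jaws straddle choke_b with the board clear. Command z is 0.060, so I go down 46 mm.

Emit:
{"fn": "arm_command", "kwargs": {
  "hand": [0.085,0.085,0.085,0.085,0.085,0.04,0.04,0.04,0.04,0.04],
  "xyz": [
    [0,0,-0.015],
    [0,0,-0.032],
    [0,0,-0.043],
    [0,0,-0.046],
    [0,0,-0.046],
    [0,0,-0.046],
    [0,0,-0.046],
    [0,0,-0.046],
    [0,0,-0.046],
    [0,0,-0.046]
  ],
  "roll": [0,0,0,0,0,0,0,0,0,0]
}}

```text
time: 27.02
tcp_pos: [0.4284, -0.2532, 0.0155]
ee_rot: [0.682, 0.732, 0.0, 0.001]
wrist_force: [-0.9, 0.0, 5.8]
gripper_width: 0.618
finger_force: 42.1
```

Emit:
{"fn": "arm_command", "kwargs": {
  "hand": [0.04,0.04,0.04,0.04,0.04,0.04,0.04,0.04,0.04,0.04],
  "xyz": [
    [0,0,0.008],
    [0,0,0.025],
    [0,0,0.05],
    [0,0,0.08],
    [0.005,0.01,0.1],
    [0.013,0.028,0.116],
    [0.025,0.055,0.116],
    [0.037,0.085,0.116],
    [0.049,0.115,0.116],
    [0.061,0.145,0.116]
  ],
  "roll": [0,0,0,0,0,0,0,0,0.5,0.5]
}}

```text
time: 27.85
tcp_pos: [0.4887, -0.1063, 0.131]
ee_rot: [0.679, 0.735, 0.0, 0.0]
wrist_force: [0.6, -0.3, -1.0]
gripper_width: 0.614
finger_force: 42.1
```

Emit:
{"fn": "arm_command", "kwargs": {
  "hand": [0.04,0.04,0.04,0.04,0.04,0.04,0.04,0.04,0.04,0.04],
  "xyz": [
    [0.012,0.03,0],
    [0.024,0.06,0],
    [0.036,0.09,0],
    [0.048,0.12,0],
    [0.06,0.15,0],
    [0.072,0.18,0],
    [0.084,0.21,0],
    [0.096,0.24,0],
    [0.108,0.27,0],
    [0.12,0.3,0]
  ],
  "roll": [0,0,0,0,0,0,0,0,0,0]
}}

```text
time: 28.68
tcp_pos: [0.6085, 0.194, 0.1305]
ee_rot: [0.678, 0.735, -0.0, -0.0]
wrist_force: [0.1, -0.5, -1.4]
gripper_width: 0.614
finger_force: 42.1
```

Emit:
{"fn": "arm_command", "kwargs": {
  "hand": [0.04,0.04,0.04,0.04,0.04,0.04,0.04,0.04,0.04,0.04],
  "xyz": [
    [0.01,0.028,0],
    [0.016,0.048,0],
    [0.0187,0.0572,0],
    [0.0187,0.0572,-0.015],
    [0.0187,0.0572,-0.04],
    [0.0187,0.0572,-0.065],
    [0.0187,0.0572,-0.088],
    [0.0187,0.0572,-0.1],
    [0.0187,0.0572,-0.106],
    [0.0187,0.0572,-0.108]
  ],
  "roll": [0,0,0,0,0,0,0,0,0,0]
}}

```text
time: 29.52
tcp_pos: [0.6263, 0.2488, 0.0211]
ee_rot: [0.679, 0.735, -0.001, -0.001]
wrist_force: [0.3, 0.8, -0.6]
gripper_width: 0.615
finger_force: 42.1
```

Emit:
{"fn": "arm_command", "kwargs": {
  "hand": [0.04,0.04,0.04,0.04,0.04,0.04,0.04],
  "xyz": [
    [0,0,-0.001],
    [0,0,-0.002],
    [0,0,-0.003],
    [0,0,-0.004],
    [0,0,-0.005],
    [0,0,-0.005],
    [0,0,-0.005]
  ],
  "roll": [0,0,0,0,0,0,0]
}}

```text
time: 30.1
tcp_pos: [0.6283, 0.2501, 0.0196]
ee_rot: [0.678, 0.735, 0.001, 0.001]
wrist_force: [-0.5, 0.1, 5.7]
gripper_width: 0.612
finger_force: 42.7
```

Seated on the tray floor. I'll release, rise and back off.

Emit:
{"fn": "arm_command", "kwargs": {
  "hand": [0.066,0.066,0.066,0.066,0.066,0.066,0.066,0.066,0.066,0.066],
  "xyz": [
    [0,0,0],
    [0,0,0],
    [0,0,0],
    [0,0,0],
    [0,0,0.01],
    [0,0,0.03],
    [0,0,0.06],
    [0,0,0.09],
    [0,0,0.12],
    [0,0,0.15]
  ],
  "roll": [0,0,0,0,0,0,0,0,0,0]
}}

```text
time: 30.93
tcp_pos: [0.627, 0.2496, 0.1692]
ee_rot: [0.678, 0.735, 0.0, 0.0]
wrist_force: [-0.1, 0.6, 0.6]
gripper_width: 0.775
finger_force: 0.0
```

Emit:
{"fn": "arm_command", "kwargs": {
  "hand": [0.066,0.066,0.066,0.066,0.066,0.066,0.066,0.066,0.066,0.066],
  "xyz": [
    [-0.015,0.02,0.02],
    [-0.03,0.05,0.03],
    [-0.05,0.08,0.03],
    [-0.07,0.11,0.03],
    [-0.09,0.14,0.03],
    [-0.11,0.17,0.03],
    [-0.13,0.2,0.03],
    [-0.14,0.215,0.03],
    [-0.15,0.22,0.03],
    [-0.15,0.22,0.03]
  ],
  "roll": [0,0,0,0,0,0,0,0,0,0]
}}

```text
time: 31.77
tcp_pos: [0.4751, 0.4708, 0.1976]
ee_rot: [0.677, 0.736, -0.0, -0.0]
wrist_force: [0.3, -1.2, -0.2]
gripper_width: 0.772
finger_force: 0.0
```

```bash
python3 - <<'E'
from h import *
T=env.snapshot("top");D=env.snapshot("side")
im=np.hstack([cv2.resize(T["pixels"][130:340,80:560],(480,210)),cv2.resize(D["pixels"][160:370,200:500],(300,210))])
cv2.imwrite("pics/end.png",im[...,::-1])
E
```

```text
(no output)
```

View pics/end.png

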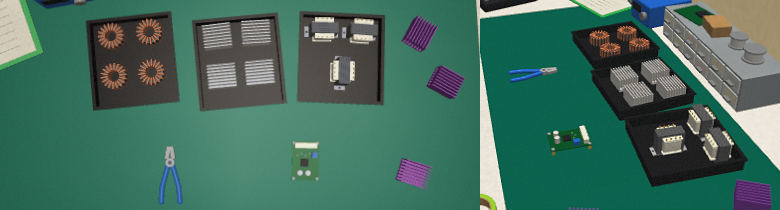

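All five parts lie flat in the right trays: chokes at (113,76) and (151,72), heatsinks at (222,75) and (256,73), transformer at (343,72). The board and cutters have not moved.

```bash
python3 -c "
from cell import env
print(env.close_job())"
```

```text
the job is handed in; nothing more can be done
None
```

All five parts are flat and upright in their matching trays, the board and cutters are where they were, and the job was handed in at about 32 s of the 112 s allowed; the hand-in returned no verdict.

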